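# Uncap the conveyor stop gauge, unlock its telescoping arm and hold it at the red index

### The job

With the yellow-handled pry tool from the green stand, in the slot behind the orange cap on the gauge head, push the cap forwards over its catch until it drops off (no fingers on the cap), then put the tool back in its stand. Then squeeze the head so that its green lock button is pressed in, draw the telescoping arm out until the yellow pointer stands at the red index, and finish while still holding it there, steady, button squeezed. Leave the red index, and the puck, wrench and jar on the table, where they are.

Things in the scene. Friction and masses are not known exactly. Their poses are not given: they have to be found in the camera images.
- slot (a point): Middle of the mouth of the slot between the gauge's blue collar (top at this height, 146 mm above the table, front face 9 mm behind this point) and the cap's upright rear plate (rear face 9 mm ahead): 18 mm along x, open at both sides, 38 mm wide. x points along the direction the arm extends, z up, y left. In the slot, the steel rod's top is 121 mm above the table.
- gauge: The gauge fixture, fixed to the table, place and heading vary; x as the slot's. Origin on the table, 59 mm behind the slot. The head's top is 132 mm above the table, from 66 to 116 mm ahead of the origin; the catch ball stands 3 mm above it, so a tool tip at 140 mm passes over both. On its base, 85 to 247 mm ahead, a blue tray 88 mm wide with 24 mm walls catches the cap.
- cap_plate (a point): Middle of the top rear edge of the orange cap, a 45 g saddle 34 mm long (x), 38 wide, hugging the head with lips below: it comes off only forwards (+x of slot). Its upright rear plate, 38 wide, 4 thick, reaches from the head's top up to here, 153 mm above the table. A spring ball resists with 2 to 8 N; pushed 50 to 70 mm it falls into the tray.
- pry_grip (a point): Centre of the pry tool's handle: 24 x 24 mm square (sides along this point's x and y), 50 mm tall, yellow with a black band; below it a round steel shaft 8 mm in diameter, 42 mm long, its tip 67 mm below this point. 90 g. It starts upright in its stand, the handle's underside resting on the stand's top.
- stand_hole0 (a point): Centre of the mouth of the hole in the top of the green tool stand, a fixed block 52 x 52 mm, 55 mm high; the hole is 17 mm in diameter and 50 mm deep. With the tool in place the handle's centre is 25 mm above this point.
- head_grip (a point): Centre of head and button, 115 mm above the table: aluminium block 50 mm long (x), 24 wide (y), 34 high, green button (28 long, 20 high) 5 mm proud on its -y side: 29 mm across, 25 with the button in. Axes as the slot's; it slides along x. The cap covers it at first. A pointer bar crosses 28 mm below.
- lock (a joint): Travel of the green lock button in m: 0 out (arm locked home), 0.004 fully in. It moves along +y of the head against a spring of 4 to 6 N; the arm is free once it is in by more than 2.5 mm.
- boom (a joint): Extension of the telescoping arm in m: 0 home, at most 0.125. A spring draws it home with 2.4 to 3.4 N.
- index (a joint): Place of the red index rider on the white scale in m: the arm's extension at which the pointer stands exactly at it. A stiff slide that is not to be moved.
- pointer_tip (a point): End of the yellow pointer bar on the head (4 mm thick along x), 85 mm above the table, 62 mm to the +y side of the arm's axis and 20 mm behind the head's centre.
- index_mark (a point): Top centre of the red index rider (4 mm thick along x, with a red flag at its outer end rising 27 mm above the scale), on the white scale with black ticks each 10 mm. Axes as the slot's.
- puck_a_mid (a point): Centre of a white plastic puck, 38 mm in diameter, 12 mm high, lying on the table: leave it.
- wrench: Steel wrench lying on the table, leave it. x along it.
- jar: Small clear jar, 56 mm in diameter and 70 mm high, leave it. Origin under its centre.

How it is judged:
By the outcome, as a careful person would: the job done as asked, in the order asked, and still so for the second after the job is handed in, while the arm keeps its last pose, push and grip.
It also fails if it takes over 64 s, if anything falls off the work surface, if the arm or the gripper's body presses on something with over 40 N, if the wrist force passes 120 N, or if a joint passes its speed limit or range.

### The arm

A 6-joint arm with a two-finger parallel gripper is mounted at the origin on the work surface. World frame = base frame: x ahead of the robot, y to its left, z up, the work surface at z = 0. Lengths are in m, angles in rad, forces in N, time in s.
With the tool pointing down it reaches from about 0.35 to 0.775 m from the base axis. Payload 5.5 kg.
Tool frame: the origin (TCP) lies between the finger pads; the fingertips stand tcp_to_tips ahead of it and the grasp point (between the pads) lies 2 mm behind it (tcp_to_tips is the distance from the TCP to the fingertips, in m); z points along the fingers, y is the direction in which the jaws open and shut (so a half turn about z gives the same grasp; the last joint's range is limited). The gripper opens to 85 mm and grips with 20 to 120 N. Pads are 22 mm wide; open, the fingers measure 114 mm over their backs; the gripper's body (76 mm by 85 mm) begins 54 mm behind the grasp point. The pads swing forward as they close: fully open they stand 13 mm farther back than shut.
Start: joints at [1.184, 0.313, 0.046, 1.304, 0, 1.431], TCP at [0.14, 0.558, 0.248] pointing down, gripper open.
Joint ranges: [-2.76, 2.76], [-0.86, 1.69], [-1.03, 1.26], [-2.2, 2.34], [-1.47, 1.5], [-3.14, 3.14]. Speed limits (rad/s): [2.57, 2.57, 3.14, 3.14, 3.14, 3.14].

### API

Orientations are given as a unit quaternion [w, x, y, z].
In Python, from workcell import * gives the robot as it stands.
- The arm moves only by the shell command python3 -m crank 'ROWS' [OPENING] [FORCE]. ROWS is a JSON object of lists of equal length, an entry for each row: "travel": the shift along the tool's x, y, z in units of 40 mm (1.0 is 40 mm), a list of three; "turn": the turn about the tool's z in rad. In form: {"travel": [[x, y, z], ...], "turn": [turn, ...]}. A call has 1 to 5 rows; each row is the pose to reach, as a shift and turn from the pose commanded when the call began, along the tool's axes at that moment; what a row does not reach only later rows make up. A row lasts 1/12 s, in which the tool goes at most 41.7 mm and 7.16 degrees, less where a joint would pass 70% of its speed; a pose out of reach is approached as far as the arm can. A call with a gripper value outside its range is refused whole. OPENING is the finger opening in mm, from 0 to 85.4, set as the call begins (- or left out, the last holds). The fingers move at their own pace and stop on an object; FORCE is the grip in N (left out, the last holds). Time passes only in rows, so rows that repeat a pose let the fingers close. It gives the time, the measured TCP pose, the force and the opening at its end, in the units of the state.
- get_state(): the state, without advancing time (a new reading comes with each control period).
- read_camera(name): name is "side" or "top"; returns a dict with "image" (384x512x3 uint8, red, green, blue), "K" (3x3 intrinsics, pixels), "k1" (the pictures are not rectified: a ray, as slopes to the right and down, at radius r is drawn at 1 + k1 r^2 times it, then the intrinsics apply), "R" (3x3) and "t" (3): a world point X has camera coordinates R X + t. Camera axes: x right, y down, z forward; pixel columns grow to the right and rows downward; lengths in m; the calibration is good to about 2 mm. A picture is of the moment at which its call begins. There is no depth.
- hand_in(): hands the job in, once; it reports no verdict.
The state is a dict: "clock": time; "joint_pos": joint angles; "qvel": joint speeds; "tau": joint torques, N m; "tcp_pos": TCP position; "orientation": TCP orientation; "wrist_force": force on the tool from outside, world axes, zero at the start; "ft_torque": the same for the moment, N m; "finger_gap": finger opening in m.
Only numpy, scipy, OpenCV 4.12 (cv2) and the standard library are available. Lean on these libraries where they do the work, as an engineer would, in place of code of your own. Each camera call takes 0.05 s, during which the arm holds its last target. There are 200 camera calls.

## Working session

There is one attempt and no reset: what is moved stays moved. The work goes in short steps, Python scripts to look and compute and a shell command to move; the robot and the scene stay as the last step left them, time stands still between calls to the robot, and variables do not carry over. Pictures are saved under pics/ and viewed, about 8 in all and at most 12, crops included, and the job is handed in when it is done.

```bash
ls; mkdir -p pics
python3 - <<'E'
from workcell import *
import cv2,json,numpy as np
s=get_state();print(s)
for n in ("side","top"):
    c=read_camera(n)
    cv2.imwrite(f"pics/{n}0.png",c["image"][...,::-1])
    print(n,c["K"],c["k1"],np.array(c["R"]).round(4).tolist(),c["t"])
try: print(tcp_to_tips)
except Exception as e: print(e)
E
```

```text
pics
{'clock': 0.0, 'joint_pos': array([1.18438807e+00, 3.13975975e-01, 4.49780324e-02, 1.30360104e+00,
       2.26269192e-05, 1.43114974e+00]), 'qvel': array([-0.00038514, -0.00050094,  0.0008317 ,  0.00111017, -0.00066461,
       -0.00099591]), 'tau': array([-2.24022392e-04, -4.80628610e+01,  2.98530883e+01,  1.94159296e-02,
       -1.58665426e-05,  2.99879886e-06]), 'tcp_pos': array([0.1402985 , 0.5571255 , 0.24742236]), 'orientation': array([-2.45274031e-04,  1.23067996e-01,  9.92397831e-01, -8.67386757e-04]), 'wrist_force': array([-0.24720169,  0.6597171 ,  0.63195313]), 'ft_torque': array([0.00966922, 0.00284953, 0.01319659]), 'finger_gap': 0.08561614843606051}
side [[462.91851589   0.         255.25196895]
 [  0.         462.91851589 195.85637903]
 [  0.           0.           1.        ]] 0.036550411145535804 [[-0.7922, -0.6101, -0.0087], [-0.465, 0.6129, -0.6388], [0.3951, -0.5021, -0.7693]] [0.42736226 0.32547394 0.95380585]
top [[386.50618727   0.         249.07529815]
 [  0.         386.50618727 189.88337235]
 [  0.           0.           1.        ]] 0.004862883915971095 [[-0.0139, -0.9996, 0.024], [-0.9957, 0.0116, -0.0923], [0.092, -0.0252, -0.9954]] [-0.01811892  0.5402285   0.9818402 ]
0.017
```

View pics/side0.png

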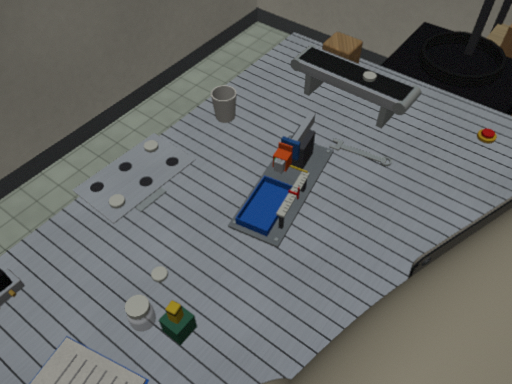

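View pics/top0.png

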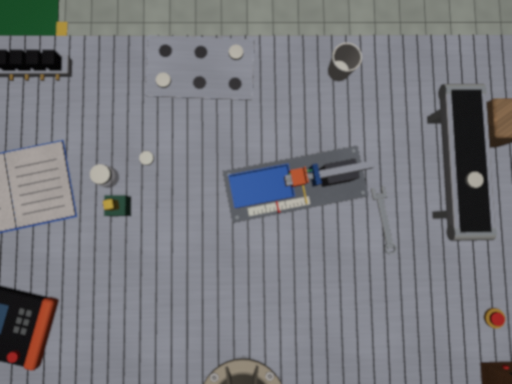

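The side picture shows the gauge around (280,180) and the green stand with its yellow handle at (177,318). In the top picture the cap is at (298,176), the collar at (314,174), the tray at (260,187), the index at (278,208) and the stand at (117,205). The arm extends to the image's left.

```bash
cat > h.py <<'E'
import cv2,numpy as np
from workcell import *
from scipy.spatial.transform import Rotation as Rot
def cam(n):
    c=read_camera(n); c["hsv"]=cv2.cvtColor(c["image"],cv2.COLOR_RGB2HSV); return c
def proj(c,X):
    p=np.asarray(c["R"])@np.asarray(X,float)+c["t"]; a=p[:2]/p[2]; a=a*(1+c["k1"]*(a@a))
    return a*np.array([c["K"][0][0],c["K"][1][1]])+[c["K"][0][2],c["K"][1][2]]
def ray(c,uv):
    K=np.asarray(c["K"]); d=(np.asarray(uv,float)-K[:2,2])/[K[0,0],K[1,1]]; a=d.copy()
    for _ in range(10): a=d/(1+c["k1"]*(a@a))
    R=np.asarray(c["R"]); return -R.T@np.asarray(c["t"]),R.T@np.r_[a,1]
def plane(c,uv,z):
    o,d=ray(c,uv); return o+d*(z-o[2])/d[2]
def two(c1,u1,c2,u2):
    (o1,d1),(o2,d2)=ray(c1,u1),ray(c2,u2)
    s=np.linalg.lstsq(np.c_[d1,-d2],o2-o1,rcond=None)[0]
    a,b=o1+s[0]*d1,o2+s[1]*d2; return (a+b)/2,np.linalg.norm(a-b)
def mask(c,lo,hi,box):  # box u0,v0,u1,v1
    m=cv2.inRange(c["hsv"],np.array(lo),np.array(hi)); o=np.zeros_like(m)
    u0,v0,u1,v1=box; o[v0:v1,u0:u1]=m[v0:v1,u0:u1]; return o
def big(c,box,k,name):
    u0,v0,u1,v1=box; im=cv2.resize(c["image"][v0:v1,u0:u1],None,fx=k,fy=k,interpolation=cv2.INTER_CUBIC)
    cv2.imwrite(name,im[...,::-1]); return im
def blob(m):
    n,l,s,ce=cv2.connectedComponentsWithStats(m); i=1+np.argmax(s[1:,4]); 
    cnt=max(cv2.findContours((l==i).astype(np.uint8),0,1)[0],key=cv2.contourArea)
    return s[i].tolist(),ce[i].round(2),cv2.minAreaRect(cnt)
E
python3 - <<'E'
from h import *
S,T=cam("side"),cam("top")
a=big(T,(215,140,375,225),5,"pics/_a.png"); 
b=big(S,(225,110,345,245),4,"pics/_b.png"); c=big(S,(145,255,225,350),4,"pics/_c.png"); d=big(T,(80,150,170,225),4,"pics/_d.png")
cv2.imwrite("pics/topg.png",a[...,::-1])
W=np.zeros((560,800,3),np.uint8); W[:540,:480]=b; W[:min(560,380),480:800]=c[:380]; 
cv2.imwrite("pics/sides.png",W[...,::-1])
for n,c,bx in (("T",T,(90,180,140,225)),("S",S,(150,290,205,350))):
    for k,lo,hi in (("yel",(18,120,90),(35,255,255)),("grn",(50,60,20),(95,255,255))):
        print(n,k,blob(mask(c,lo,hi,bx)))
for n,c,bx in (("T",T,(215,140,375,225)),("S",S,(225,110,345,245))):
    for k,lo,hi in (("blue",(105,120,40),(125,255,255)),("orange",(5,150,90),(15,255,255)),("red",(0,150,90),(4,255,255)),("yel",(18,120,90),(35,255,255))):
        try: print(n,k,blob(mask(c,lo,hi,bx)))
        except Exception as e: print(n,k,"none")
E
```

```text
T yel ([104, 199, 10, 11, 95], array([108.36, 204.06]), ((108.5, 204.0), (10.0, 9.0), 90.0))
T grn ([105, 196, 24, 20, 293], array([119.35, 205.75]), ((116.5, 205.5), (19.0, 23.0), 90.0))
S yel ([165, 301, 16, 13, 123], array([172.68, 307.11]), ((172.61537170410156, 307.076904296875), (10.53930377960205, 12.203404426574707), 33.6900634765625))
S grn ([159, 307, 37, 38, 688], array([178.43, 326.24]), ((177.49998474121094, 322.5), (32.198917388916016, 31.934267044067383), 41.423667907714844))
T blue ([229, 164, 66, 44, 1969], array([259.84, 185.75]), ((261.21185302734375, 185.4015655517578), (33.65260314941406, 61.5264778137207), 79.11447143554688))
T orange ([290, 168, 18, 18, 222], array([298.96, 176.41]), ((298.63604736328125, 176.7480010986328), (15.831363677978516, 15.294707298278809), 79.69515228271484))
T red none
T yel ([302, 185, 2, 5, 6], array([302.83, 186.67]), ((302.97064208984375, 186.8823699951172), (4.123105525970459, 0.9701424241065979), 75.96376037597656))
S blue ([236, 176, 56, 60, 1832], array([262.86, 205.34]), ((262.40130615234375, 203.61990356445312), (39.11888885498047, 56.46208953857422), 22.750978469848633))
S orange ([273, 147, 19, 14, 157], array([282.48, 153.62]), ((282.35003662109375, 153.4499969482422), (16.127614974975586, 10.75174331665039), 18.434947967529297))
S red ([290, 191, 8, 4, 15], array([293.6 , 192.47]), ((293.4054260253906, 192.56756591796875), (7.233555316925049, 2.3015859127044678), 9.462322235107422))
S yel ([290, 165, 17, 8, 38], array([297.79, 168.18]), ((298.0689697265625, 168.32757568359375), (17.45536231994629, 2.0426487922668457), 21.801406860351562))
```

View pics/topg.png

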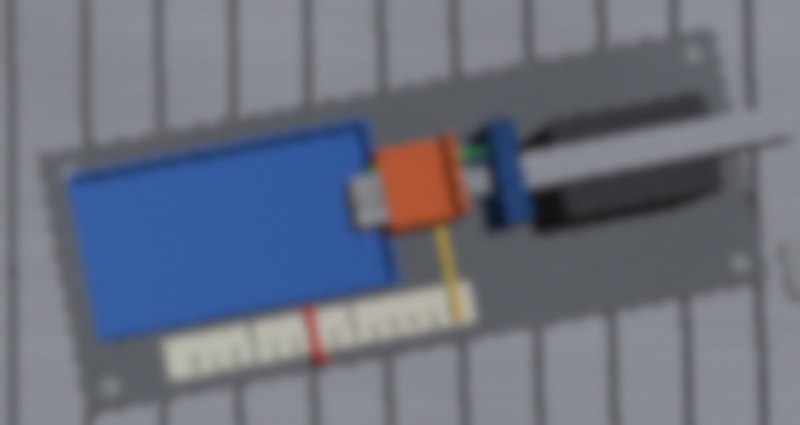

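View pics/sides.png

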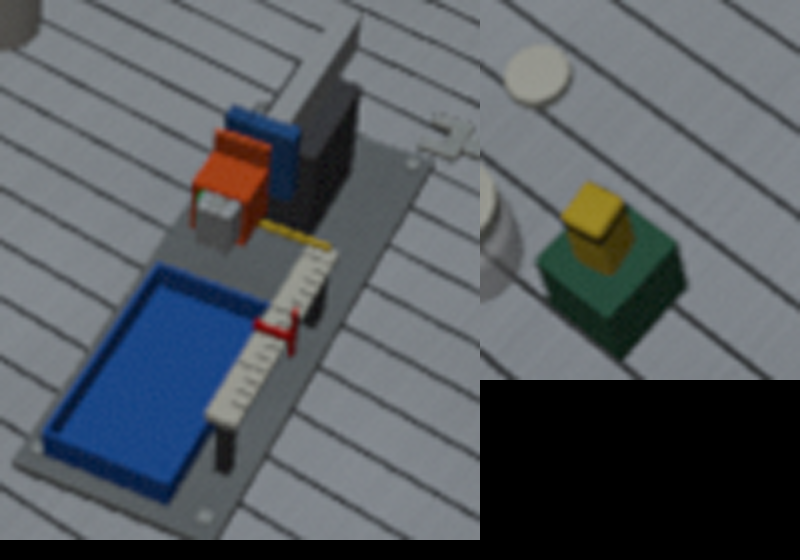

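The top crop shows the cap plate's rear edge at about (457,134)-(469,218) and the collar's front edge at (488,122)-(505,226). The index is at (316,335) and the pointer at (452,275). The side crop shows the stand's top corners at (540,265), (605,318) and (680,245), with the handle top around (597,208).

Run:
```python
from h import *
S,T=cam("side"),cam("top")
t=lambda x,y:np.array([215+(x+.5)/5-.5,140+(y+.5)/5-.5])
s=lambda x,y:np.array([225+(x+.5)/4-.5,110+(y+.5)/4-.5])
q=lambda x,y:np.array([145+(x-480+.5)/4-.5,255+(y+.5)/4-.5])
f=lambda a:np.round(np.asarray(a)*1000,1)
L,F,Rr=[plane(S,q(*p),.055) for p in((540,265),(605,318),(680,245))]
print("stand L F R",f(L),f(F),f(Rr),"ctr",f((L+Rr)/2), "sides",f(np.linalg.norm(L-F)),f(np.linalg.norm(Rr-F)),np.degrees(np.arctan2(*(F-L)[1::-1])),np.degrees(np.arctan2(*(Rr-F)[1::-1])))
H=[plane(S,q(*p),.105) for p in((590,183),(630,208),(605,237),(563,214))]
print("handle",[f(h) for h in H],"ctr",f(np.mean(H,0)))
# top-view: expected stand/handle yellow centroid
c=np.mean(H,0); print("proj handle top in T",proj(T,c),"stand in T",[proj(T,x).round(1) for x in(L,F,Rr)])
print("yel T plane .105",f(plane(T,(108.5,204),.105)))
P=[plane(T,t(*p),.153) for p in((457,134),(469,218))]; C=[plane(T,t(*p),.146) for p in((488,122),(505,226))]
for n,e in(("plate",P),("collar",C)): print(n,f(e[0]),f(e[1]),"len",f(np.linalg.norm(e[0]-e[1])),"mid",f((e[0]+e[1])/2))
for n,a,b,z in(("base",(40,155),(712,30),.006),("base2",(92,410),(762,283),.006),("scale",(163,345),(472,283),.085)):
    d=plane(T,t(*a),z)-plane(T,t(*b),z); print(n,np.degrees(np.arctan2(d[1],d[0])))
# side: plate top rear edge & collar front top edge
for n,a,b,z in(("plateS",(218,131),(270,153),.153),("collarS",(226,119),(297,141),.146)):
    A,B=plane(S,s(*a),z),plane(S,s(*b),z); print(n,f(A),f(B),f((A+B)/2),f(np.linalg.norm(A-B)))
print("bar end",*two(T,t(790,135),S,s(360,18)))
print("bar near collar",*two(T,t(525,170),S,s(280,108)))
print("index top",f(plane(T,t(316,335),.085)),"pointer tip",f(plane(T,t(459,318),.085)))
```

```text
stand L F R [523.5 339.4  55. ] [477.6 339.7  55. ] [474.  288.3  55. ] ctr [498.8 313.9  55. ] sides 46.0 51.5 179.67736125948645 -93.90478816601478
handle [array([511.6, 305.2, 105. ]), array([486.5, 303. , 105. ]), array([485.6, 321.4, 105. ]), array([510.5, 325.1, 105. ])] ctr [498.6 313.7 105. ]
proj handle top in T [107.06488199 205.85272252] stand in T [array([103.7, 197. ]), array([103.2, 215.5]), array([124. , 216.6])]
yel T plane .105 [502.9 310.4 105. ]
plate [ 580.7 -153.2  153. ] [ 541.9 -157.6  153. ] len 39.1 mid [ 561.3 -155.4  153. ]
collar [ 587.2 -169.   146. ] [ 538.8 -175.4  146. ] len 48.9 mid [ 563.  -172.2  146. ]
base 100.0447611908669
base2 99.9353056388234
scale 100.60521204498816
plateS [ 577.6 -147.9  153. ] [ 541.1 -151.3  153. ] [ 559.3 -149.6  153. ] 36.6
collarS [ 584.  -165.7  146. ] [ 537.6 -176.1  146. ] [ 560.8 -170.9  146. ] 47.5
bar end [ 0.58204863 -0.31724911  0.12539869] 0.001778485578495931
bar near collar [ 0.56101672 -0.18542983  0.1537554 ] 0.006103444252231168
index top [492.6 -93.2  85. ] pointer tip [ 500.  -163.6   85. ]
```

```bash
cat > go.py <<'E'
# python3 go.py x y z[mm] yaw[deg of jaw axis] : remaining shift in tool units and turn
import sys; from h import *
s=get_state(); w,x,y,z=s["orientation"]; R=Rot.from_quat([x,y,z,w]).as_matrix()
if len(sys.argv)>3:
    X=np.array([float(v) for v in sys.argv[1:4]])/1000; yaw=float(sys.argv[4])
    cur=np.degrees(np.arctan2(R[1,1],R[0,1])); d=(cur-yaw+90)%180-90
    print("shift",(R.T@(X-s["tcp_pos"])/.04).round(3),"turn",round(np.radians(d),3))
cur=np.degrees(np.arctan2(R[1,1],R[0,1]))
print("t",round(s["clock"],2),"tcp",(s["tcp_pos"]*1000).round(1),"jaw",round(cur,2),"tilt",R[:,2].round(4),"F",s["wrist_force"].round(1),"M",s["ft_torque"].round(2),"gap",round(s["finger_gap"]*1000,1),"j6",round(s["joint_pos"][5],2))
E
python3 go.py 500 312 170 88
python3 -m crank '{"travel":[[-0.5,-0.2,0],[-1.4,-0.5,0.2],[-2.3,-0.85,0.5],[-3.2,-1.2,0.7],[-4.1,-1.5,0.9]],"turn":[0,-0.05,-0.1,-0.15,-0.21]}' 60
python3 go.py 500 312 170 88
```

```text
shift [-10.216  -3.754   1.951] turn -0.212
t 0.3 tcp [140.4 557.4 248. ] jaw 75.86 tilt [-2.e-04 -5.e-04 -1.e+00] F [ 0.8  0.2 -0.2] M [ 0.03  0.03 -0.03] gap 85.4 j6 1.43
clock: 0.72
tcp_pos: [0.2856, 0.458, 0.2119]
orientation: [-0.0, 0.017, 1.0, -0.0]
wrist_force: [0.7, -0.3, -0.7]
finger_gap: 0.0599
shift [-5.479 -3.47   1.046] turn 0.002
t 0.72 tcp [285.6 458.  211.9] jaw 88.09 tilt [-1.e-04 -2.e-04 -1.e+00] F [ 0.7 -0.3 -0.7] M [ 0.03  0.01 -0.03] gap 59.9 j6 0.9
```

```bash
python3 -m crank '{"travel":[[-0.85,-0.5,0.2],[-1.7,-1.05,0.4],[-2.5,-1.6,0.6],[-3.4,-2.1,0.7],[-4.2,-2.6,0.8]],"turn":[0,0,0,0,0]}' >/dev/null
python3 -m crank '{"travel":[[-0.5,-0.35,0.1],[-0.9,-0.6,0.15],[-1.15,-0.8,0.2],[-1.25,-0.87,0.23],[-1.28,-0.87,0.24]],"turn":[0,0,0,0,0]}' >/dev/null
python3 go.py 500 312 82 88
python3 - <<'E'
from h import *
S,T=cam("side"),cam("top")
a=big(S,(120,220,250,350),4,"pics/_a.png"); b=big(T,(75,150,175,250),4-1,"pics/_b.png")
W=np.zeros((520,800,3),np.uint8);W[:520,:520]=a;W[:300,520:800]=b[:,:280];cv2.imwrite("pics/pre.png",W[...,::-1])
E
```

```text
shift [-2.700e-02 -1.000e-03  2.209e+00] turn -0.003
t 1.55 tcp [499.  312.1 170.4] jaw 87.83 tilt [-7.e-04 -1.e-04 -1.e+00] F [-0.6  1.   0.4] M [ 0.03 -0.01 -0.05] gap 60.3 j6 0.46
```

View pics/pre.png

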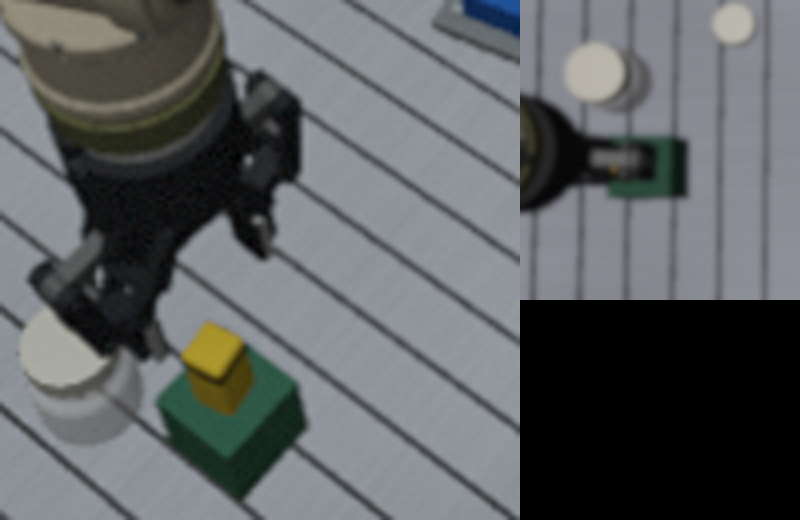

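The picture shows the open jaws straddling the handle top, which is at crop (214,351). They are clear of the jar. I'll go down and grip.

```bash
python3 -m crank '{"travel":[[0,0,0.5],[0,0,1.1],[0,0,1.7],[0,0,2.1],[0,0,2.2]],"turn":[0,0,0,0,0]}' >/dev/null
python3 go.py 500 312 82 88
python3 -m crank '{"travel":[[0,0,0],[0,0,0],[0,0,0],[0,0,0],[0,0,0]],"turn":[0,0,0,0,0]}' 15 60 >/dev/null
python3 -m crank '{"travel":[[0,0,0],[0,0,0],[0,0,0],[0,0,0],[0,0,0]],"turn":[0,0,0,0,0]}' >/dev/null
python3 go.py 500 312 82 88
```

```text
shift [-0.109 -0.018 -0.051] turn 0.0
t 2.07 tcp [495.7 312.9  80. ] jaw 88.02 tilt [-0.0047 -0.0018 -1.    ] F [ 0.1 -0.5  0.4] M [ 0.   -0.01 -0.01] gap 60.0 j6 0.46
shift [-0.008 -0.034  0.062] turn -0.002
t 2.9 tcp [499.7 313.4  84.5] jaw 87.9 tilt [ 0.0025  0.0021 -1.    ] F [-1.   2.1  6.3] M [ 0.19  0.23 -0.06] gap 25.4 j6 0.46
```

```bash
python3 -m crank '{"travel":[[0,0,0],[0,0,-0.1],[0,0,-0.4],[0,0,-1.0],[0,0,-1.7]],"turn":[0,0,0,0,0]}' >/dev/null
python3 go.py 500 312 250 88
python3 -m crank '{"travel":[[0,0,-0.7],[0,0,-1.5],[0,0,-2.1],[0,0,-2.3],[0,0,-2.4]],"turn":[0,0,0,0,0]}' >/dev/null
python3 go.py 562 -163 250 100
python3 - <<'E'
from h import *
S=cam("side"); big(S,(60,130,260,350),2.6,"pics/lift.png")
E
```

```text
shift [-0.055  0.004 -2.504] turn -0.002
t 3.32 tcp [497.4 311.7 149.8] jaw 87.88 tilt [-0.0039 -0.0019 -1.    ] F [ 0.9  0.2 -1.7] M [ 0.   -0.09 -0.02] gap 25.2 j6 0.46
shift [ -1.998 -11.829  -0.044] turn -0.212
t 3.73 tcp [499.7 312.8 248.7] jaw 87.88 tilt [ 0.0032  0.0014 -1.    ] F [ 0.2  0.1 -0.9] M [-0.02 -0.   -0.03] gap 25.7 j6 0.46
```

View pics/lift.png

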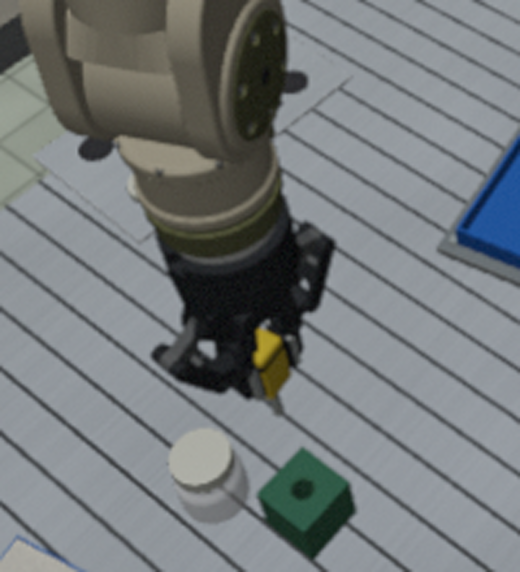

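The tool is held with the shaft showing and its tip at crop (281,412). The stand hole is visible at crop (302,489).

```bash
python3 - <<'E'
from h import *
S=cam("side"); o=np.array([60.-.3,130-.3])
for z in (.219,.177): print("exp",z,((proj(S,[.4997,.3128,z])-o)*2.6).round(1))
print("tip from pixel at z .177",plane(S,o+np.array([281,412])/2.6,.177)); print("hole",plane(S,o+np.array([302,489])/2.6,.055))
E
python3 -m crank '{"travel":[[-0.05,-0.4,0],[-0.15,-1.2,0],[-0.3,-2.1,0],[-0.45,-3.0,0],[-0.6,-3.9,0]],"turn":[0,-0.02,-0.06,-0.12,-0.16]}' >/dev/null
python3 -m crank '{"travel":[[0,-0.9,0],[0,-1.8,0],[0,-2.7,0],[0,-3.6,0],[0,-4.4,0]],"turn":[0,-0.02,-0.04,-0.05,-0.05]}' >/dev/null
python3 go.py 562 -163 230 100
```

```text
exp 0.219 [272.8 383.8]
exp 0.177 [282.1 413.6]
tip from pixel at z .177 [0.50121105 0.3123659  0.177     ]
hole [0.5018655  0.31460886 0.055     ]
shift [ 0.007 -3.606  0.351] turn -0.002
t 4.67 tcp [537.5 -20.9 244.2] jaw 99.91 tilt [-3.9e-03  5.0e-04 -1.0e+00] F [ 0.8 -0.7 -0.8] M [ 0.05 -0.04 -0.01] gap 25.6 j6 -0.36
```

```bash
python3 -m crank '{"travel":[[0,-0.9,0],[0,-1.8,0.1],[0,-2.7,0.2],[0,-3.4,0.22],[0,-3.6,0.22]],"turn":[0,0,0,0,0]}' >/dev/null
python3 -m crank '{"travel":[[0,0,0],[0,0,0],[0,0,0]],"turn":[0,0,0]}' >/dev/null
python3 go.py 562 -163 235 100
python3 - <<'E'
from h import *
S=cam("side"); T=cam("top")
a=big(S,(235,70,335,205),4,"pics/_a.png"); b=big(T,(270,130,370,230),4,"pics/_b.png")
W=np.zeros((540,800,3),np.uint8);W[:540,:400]=a;W[:400,400:]=b;cv2.imwrite("pics/slot.png",W[...,::-1])
s=get_state()["tcp_pos"]; 
for dz in(-.0295,-.0715): p=s+[0,0,dz]; print(dz,((proj(S,p)-[235,70])*4+1.5).round(1))
E
```

```text
shift [ 0.036 -0.087  0.048] turn -0.0
t 5.33 tcp [ 562.8 -159.3  236.9] jaw 99.98 tilt [-0.0019  0.0014 -1.    ] F [-0.6 -0.1 -0.8] M [ 0.   -0.03  0.03] gap 25.4 j6 -0.59
-0.0295 [211.7 222.6]
-0.0715 [208.6 274.8]
```

View pics/slot.png

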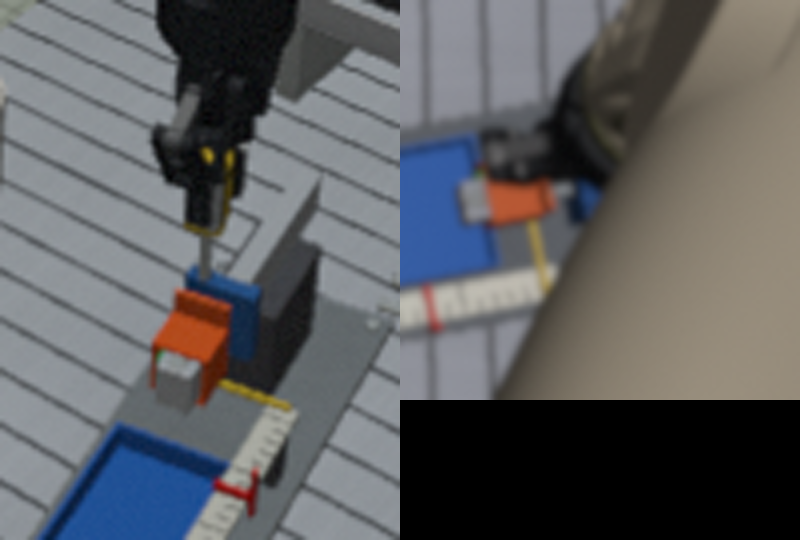

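The shaft tip is at crop (207,277), just above and ahead of the collar, and matches where I expected it. I'll measure the slot edges more precisely from the first, unobstructed pictures.

Run:
```python
from h import *
g=np.radians(100);u=np.array([np.cos(g),np.sin(g),0]);v=np.array([-np.sin(g),np.cos(g),0]);o=np.array([.562,-.163,0])
rows=[]
for n in("side","top"):
    c=cam(n); im=cv2.imread(f"pics/{n}0.png")
    for z in(.153,.146):
        xs=np.arange(-.03,.03,.0005); ys=np.arange(-.03,.03,.0005)
        mp=np.array([[proj(c,o+x*u+y*v+[0,0,z]) for x in xs] for y in ys[::-1]],np.float32)
        r=cv2.remap(im,mp[...,0],mp[...,1],cv2.INTER_CUBIC)
        k=cv2.resize(r,(360,360)); cv2.putText(k,f"{n} {z}",(5,15),0,.5,(255,255,255),1)
        for t in range(-30,31,10): cv2.line(k,(180+t*6,345),(180+t*6,359),(255,255,255),1)
        cv2.line(k,(180,0),(180,359),(255,255,255),1); cv2.line(k,(0,180),(359,180),(255,255,255),1)
        rows.append(k)
W=np.vstack([np.hstack(rows[:2]),np.hstack(rows[2:])]);W=cv2.resize(W,(600,600));cv2.imwrite("pics/ortho.png",W)
```

```text
(no output)
```

View pics/ortho.png

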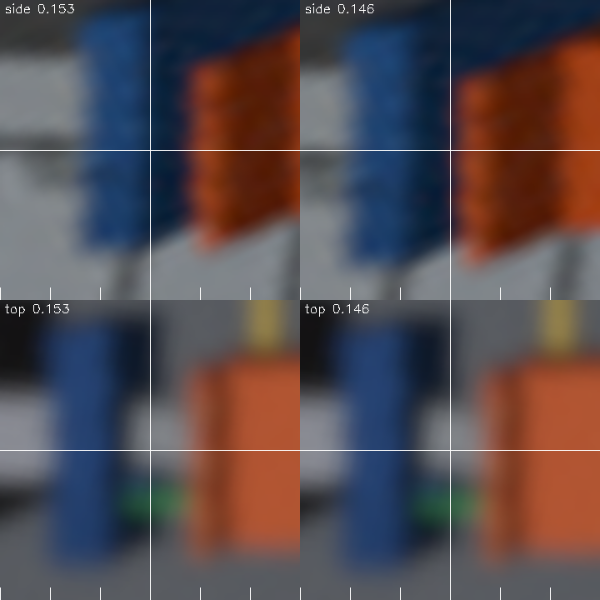

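The rectified views put the plate's rear edge at +7.7 mm and the collar's front edge at −7.8 mm. The slot is therefore at about (563, −163) mm, heading 100°.

```bash
python3 -m crank '{"travel":[[0,-0.05,0],[0,-0.09,0],[0,-0.09,0]],"turn":[0,0,0]}' >/dev/null
python3 go.py 563.3 -162.8 214 100
python3 -m crank '{"travel":[[0,0,0.15],[0,0,0.3],[0,0,0.45],[0,0,0.56],[0,0,0.56]],"turn":[0,0,0,0,0]}' >/dev/null
python3 -m crank '{"travel":[[0,0,0],[0,0,0]],"turn":[0,0]}' >/dev/null
python3 go.py 563.3 -162.8 214 100
```

```text
shift [0.019 0.039 0.602] turn -0.001
t 5.78 tcp [ 564.3 -164.2  238.1] jaw 99.94 tilt [ 5.e-04 -2.e-04 -1.e+00] F [-0.4  0.5 -0.6] M [ 0.02 -0.01  0.01] gap 25.3 j6 -0.59
shift [0.014 0.04  0.037] turn -0.001
t 6.37 tcp [ 564.1 -164.3  215.5] jaw 99.92 tilt [-0.e+00  1.e-04 -1.e+00] F [-0.4  0.2 -2. ] M [0.04 0.03 0.  ] gap 25.5 j6 -0.59
```

```bash
python3 -m crank '{"travel":[[0,0.08,0.05],[0,0.16,0.05],[0,0.24,0.05],[0,0.32,0.05],[0,0.4,0.05]],"turn":[0,0,0,0,0]}' 
python3 -m crank '{"travel":[[0,0.1,0],[0,0.2,0],[0,0.3,0],[0,0.4,0],[0,0.5,0]],"turn":[0,0,0,0,0]}'
python3 go.py 563.3 -162.8 214 100
python3 -m crank '{"travel":[[0,0.12,0],[0,0.24,0],[0,0.36,0],[0,0.48,0],[0,0.6,0]],"turn":[0,0,0,0,0]}'
python3 -m crank '{"travel":[[0,0.12,0],[0,0.24,0],[0,0.36,0],[0,0.48,0],[0,0.55,0]],"turn":[0,0,0,0,0]}'
python3 go.py 563.3 -162.8 214 100
python3 - <<'E'
from h import *
S=cam("side"); T=cam("top")
a=big(S,(225,90,325,225),4,"pics/_a.png"); b=big(T,(220,130,320,230),4,"pics/_b.png")
W=np.zeros((540,800,3),np.uint8);W[:540,:400]=a;W[:400,400:]=b;cv2.imwrite("pics/push.png",W[...,::-1])
for n,c,bx in (("S",S,(225,90,345,245)),("T",T,(215,140,375,225))):
    print(n,blob(mask(c,(5,150,90),(15,255,255),bx))[:2])
E
```

```text
clock: 6.78
tcp_pos: [0.5615, -0.1482, 0.2137]
orientation: [0.0, -0.087, 0.996, -0.0]
wrist_force: [0.6, -0.1, -0.5]
finger_gap: 0.0253
clock: 7.2
tcp_pos: [0.5578, -0.1283, 0.2134]
orientation: [-0.0, -0.087, 0.996, 0.0]
wrist_force: [1.1, -1.0, -1.1]
finger_gap: 0.0258
shift [ 0.012 -0.874 -0.014] turn -0.001
t 7.2 tcp [ 557.8 -128.3  213.4] jaw 99.93 tilt [-2.e-04  1.e-04 -1.e+00] F [ 1.1 -1.  -1.1] M [-0.26 -0.04 -0.  ] gap 25.8 j6 -0.54
clock: 7.62
tcp_pos: [0.5535, -0.1044, 0.2134]
orientation: [-0.0, -0.087, 0.996, 0.0]
wrist_force: [0.1, -0.1, -0.8]
finger_gap: 0.0254
clock: 8.03
tcp_pos: [0.5498, -0.0827, 0.2135]
orientation: [-0.0, -0.087, 0.996, 0.0]
wrist_force: [0.5, 0.6, -1.1]
finger_gap: 0.0255
shift [ 0.014 -2.031 -0.014] turn -0.001
t 8.03 tcp [549.8 -82.7 213.5] jaw 99.95 tilt [-1.e-04  3.e-04 -1.e+00] F [ 0.5  0.6 -1.1] M [ 0.   -0.01  0.02] gap 25.5 j6 -0.47
S ([272, 176, 17, 21, 237], array([279.5 , 185.62]))Traceback (most recent call last):
  File "<stdin>", line 6, in <module>
  File "h.py", line 26, in blob
    n,l,s,ce=cv2.connectedComponentsWithStats(m); i=1+np.argmax(s[1:,4]);
                                                      ~~~~~~~~~^^^^^^^^^
    return _wrapfunc(a, 'argmax', axis=axis, out=out, **kwds)
    return bound(*args, **kwds)
ValueError: attempt to get argmax of an empty sequence
```

View pics/push.png

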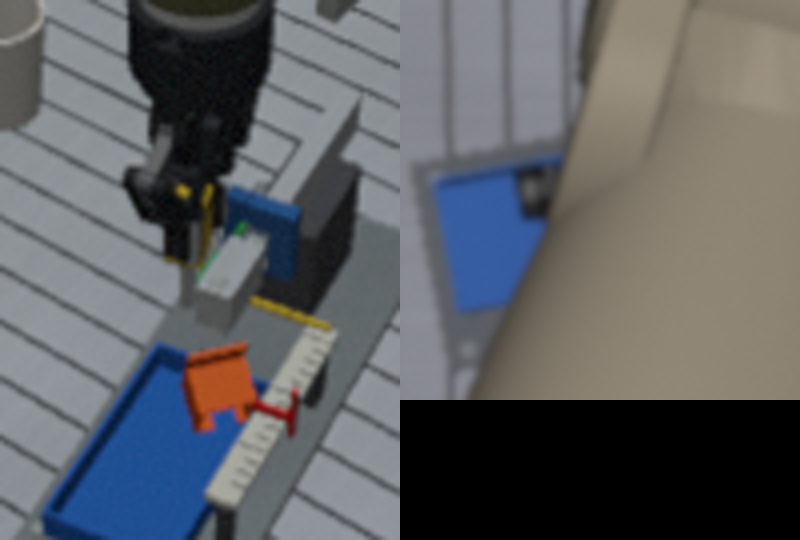

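The cap is off and lies in the tray at crop (222,385). The index flag hasn't moved. Next I return the tool to its stand.

```bash
python3 -m crank '{"travel":[[0,0,-0.3],[0,0,-0.7],[0,0.1,-1.0],[0.05,0.5,-1.05],[0.1,1.2,-1.05]],"turn":[0,0,0,0.03,0.08]}' >/dev/null
python3 go.py 500 314 255 88
python3 -m crank '{"travel":[[0,0.8,0],[-0.05,1.6,0],[-0.1,2.5,0],[-0.15,3.4,0],[-0.2,4.3,0]],"turn":[0.03,0.07,0.11,0.13,0.13]}' >/dev/null
python3 go.py 500 314 255 88
```

```text
shift [0.201 8.87  0.024] turn 0.123
t 8.55 tcp [539.2 -38.7 256.6] jaw 95.04 tilt [ 0.003  -0.0014 -1.    ] F [ 0.7  0.2 -1.2] M [-0.03  0.01 -0.06] gap 25.3 j6 -0.31
shift [0.911 4.407 0.017] turn -0.004
t 8.97 tcp [529.6 136.4 255.7] jaw 87.79 tilt [ 6.e-04  0.e+00 -1.e+00] F [ 0.8 -0.1 -1.1] M [ 0.04 -0.05 -0.  ] gap 25.2 j6 0.14
```

```bash
python3 -m crank '{"travel":[[0.2,0.9,0],[0.4,1.8,0.1],[0.6,2.7,0.3],[0.7,3.5,0.4],[0.8,4.0,0.5]],"turn":[0,0,0,0,0]}' >/dev/null
python3 -m crank '{"travel":[[0,0.1,0.2],[0,0.1,0.4],[0,0.1,0.4],[0,0.1,0.4]],"turn":[0,0,0,0]}' >/dev/null
python3 go.py 500 314 160 88
```

```text
shift [0.102 0.378 1.467] turn -0.003
t 9.72 tcp [503.6 298.8 218.7] jaw 87.81 tilt [-0.0016 -0.0011 -1.    ] F [ 1.2 -0.6 -0.6] M [0.   0.01 0.03] gap 25.6 j6 0.44
```

```bash
python3 -m crank '{"travel":[[0.05,0.2,0.4],[0.1,0.35,0.9],[0.1,0.38,1.4],[0.1,0.38,1.7],[0.1,0.38,1.75]],"turn":[0,0,0,0,0]}' >/dev/null
python3 -m crank '{"travel":[[0,0,0],[0,0,0],[0,0,0]],"turn":[0,0,0]}' >/dev/null
python3 go.py 500 314 82 88
python3 - <<'E'
from h import *
S=cam("side"); big(S,(145,250,225,350),6,"pics/ret.png")
s=get_state()["tcp_pos"]
print("exp tip px",((proj(S,s+[0,0,-.072])-[145,250])*6+2.5).round(1))
print("hole px (500,314)",((proj(S,[.500,.314,.055])-[145,250])*6+2.5).round(1))
E
```

```text
shift [ 0.04  -0.036  1.726] turn -0.003
t 10.38 tcp [501.5 315.3 151.1] jaw 87.83 tilt [ 0.0023  0.001  -1.    ] F [ 0.6 -0.1 -1.1] M [0.01 0.04 0.05] gap 25.2 j6 0.46
exp tip px [176.9 380.5]
hole px (500,314) [192.8 410.9]
```

View pics/ret.png

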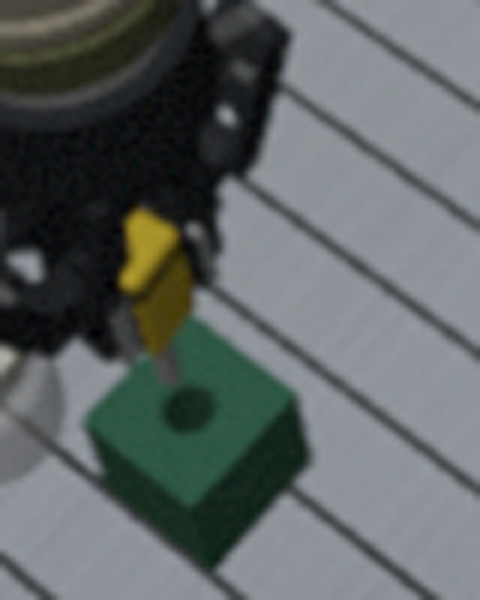

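Shaft tip at (175,382) and hole at (189,409) agree with the model to about 1–2 mm. I'll lower with a small correction.

```bash
python3 -m crank '{"travel":[[0.01,-0.04,0],[0.01,-0.04,0.3],[0.01,-0.04,0.6],[0.01,-0.04,0.85],[0.01,-0.04,0.9]],"turn":[0,0,0,0,0]}'
python3 -m crank '{"travel":[[0,0,0.2],[0,0,0.4],[0,0,0.6],[0,0,0.72],[0,0,0.74]],"turn":[0,0,0,0,0]}'
python3 -m crank '{"travel":[[0,0,0],[0,0,0]],"turn":[0,0]}' >/dev/null
python3 go.py 500.7 313.4 84.5 88
```

```text
clock: 10.85
tcp_pos: [0.499, 0.3135, 0.112]
orientation: [-0.001, 0.018, 1.0, -0.0]
wrist_force: [-0.4, -0.8, -0.9]
finger_gap: 0.0254
clock: 11.27
tcp_pos: [0.4994, 0.3138, 0.0843]
orientation: [-0.0, 0.018, 1.0, -0.0]
wrist_force: [-5.2, -1.6, 10.6]
finger_gap: 0.0249
shift [-0.033 -0.009 -0.004] turn -0.002
t 11.43 tcp [499.4 313.8  84.3] jaw 87.9 tilt [-5.e-04 -2.e-04 -1.e+00] F [-2.6 -1.5  4.2] M [-0.37  0.64  0.01] gap 24.8 j6 0.46
```

```bash
python3 -m crank '{"travel":[[0,0,0],[0,0,0],[0,0,0],[0,0,0],[0,0,0]],"turn":[0,0,0,0,0]}' 60 >/dev/null
python3 go.py 500.7 313.4 84.5 88
python3 -m crank '{"travel":[[0,0,-0.3],[0,0,-1.0],[0,0,-1.8],[0,0,-2.7],[0,0,-3.6]],"turn":[0,0,0,0,0]}' >/dev/null
python3 - <<'E'
from h import *
S=cam("side"); T=cam("top")
print(blob(mask(S,(18,120,90),(35,255,255),(140,270,215,350)))[:2], blob(mask(S,(50,60,20),(95,255,255),(150,290,205,350)))[:2])
# gauge measure, unobstructed view: rectified at .132 (head top) and .085 (scale)
g=np.radians(100);u=np.array([np.cos(g),np.sin(g),0]);v=np.array([-np.sin(g),np.cos(g),0]);o=np.array([.5633,-.1628,0])
K=[]
for c,z,x0,x1,y0,y1 in((S,.132,0,.08,-.03,.03),(T,.132,0,.08,-.03,.03),(S,.085,0,.1,.03,.1),(T,.085,0,.1,.03,.1)):
    xs=np.arange(x0,x1,.00025);ys=np.arange(y0,y1,.00025)[::-1]
    mp=np.array([[proj(c,o+x*u+y*v+[0,0,z]) for x in xs] for y in ys],np.float32)
    r=cv2.remap(c["image"],mp[...,0],mp[...,1],cv2.INTER_CUBIC)
    for t in range(0,int((x1-x0)*1e3),10): cv2.line(r,(t*4,0),(t*4,5),(255,255,255),1)
    for t in range(0,int((y1-y0)*1e3),10): cv2.line(r,(0,t*4),(5,t*4),(255,255,255),1)
    K.append(r)
W=np.zeros((600,800,3),np.uint8);W[:240,:320]=K[0];W[:240,400:720]=K[1];W[250:530,:400]=K[2];W[250:530,400:]=K[3]
cv2.imwrite("pics/head.png",W[...,::-1])
E
python3 go.py 552 -100 250 10
```

```text
shift [-0.017 -0.014 -0.018] turn -0.002
t 11.85 tcp [500.  314.   83.8] jaw 87.89 tilt [ 1.e-04  1.e-04 -1.e+00] F [ 0.4 -0.6 -0.3] M [-0.01 -0.02 -0.  ] gap 59.9 j6 0.46
([164, 301, 16, 14, 132], array([171.83, 307.18])) ([159, 306, 37, 39, 698], array([178.63, 326.02]))
shift [ -1.612 -10.33   -0.416] turn 1.36
t 12.37 tcp [502.9 315.4 234.8] jaw 87.9 tilt [ 0.0105  0.0048 -0.9999] F [ 1.  -0.   0.2] M [ 0.05 -0.02 -0.04] gap 59.6 j6 0.46
```

View pics/head.png

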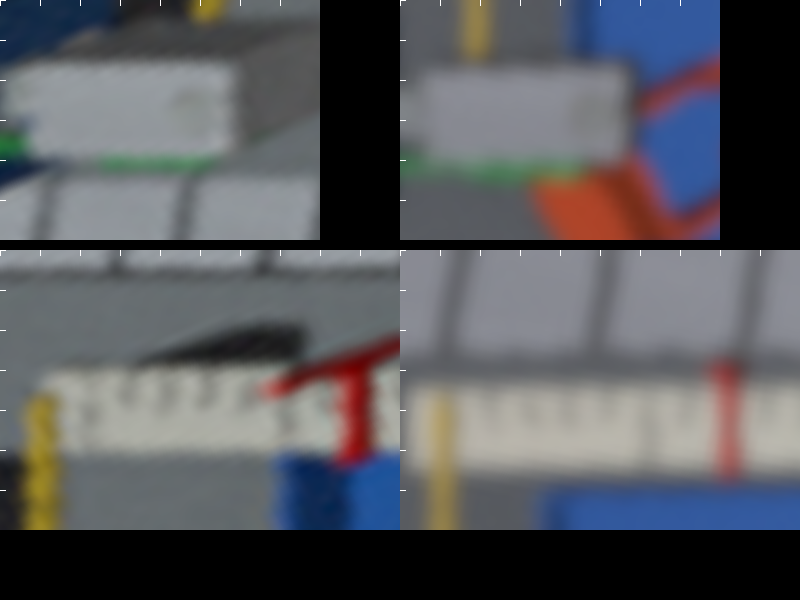

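The tool is back in its stand, with the yellow blob at (171.8,307.2) against (172.7,307.1) before. The rectified views put the head's front at about +57.9 mm and its axis at +2 mm lateral. Pointer at 10.75 mm and index at about 80.7 mm, corrected for its lower height, make the extension about 70 mm.

```bash
python3 -m crank '{"travel":[[-0.1,-0.6,-0.2],[-0.25,-1.5,-0.3],[-0.4,-2.4,-0.4],[-0.5,-3.3,-0.4],[-0.65,-4.2,-0.4]],"turn":[0.1,0.22,0.34,0.46,0.58]}' >/dev/null
python3 go.py 556 -131 200 10
E=1
```

```text
shift [-4.744 -5.051  1.09 ] turn 0.774
t 12.78 tcp [519.4 143.8 243.6] jaw 54.37 tilt [ 1.e-04  1.e-04 -1.e+00] F [ 1.2 -0.5 -0.1] M [-0.04 -0.05 -0.01] gap 60.1 j6 0.74
```

```bash
python3 -m crank '{"travel":[[-0.65,-0.65,0],[-1.3,-1.3,0.1],[-1.9,-2.0,0.3],[-2.5,-2.7,0.4],[-3.1,-3.3,0.5]],"turn":[0.12,0.24,0.36,0.48,0.6]}' >/dev/null
python3 go.py 556 -131 200 10
E=1
```

```text
shift [-2.329 -0.52   0.573] turn 0.173
t 13.2 tcp [543.8 -36.3 222.9] jaw 19.91 tilt [-9.e-04  1.e-04 -1.e+00] F [1.  0.4 0.7] M [-0.01  0.01  0.03] gap 60.0 j6 1.01
```

```bash
python3 -m crank '{"travel":[[-0.7,-0.15,0.15],[-1.4,-0.3,0.3],[-2.0,-0.45,0.45],[-2.25,-0.5,0.55],[-2.3,-0.5,0.57]],"turn":[0.06,0.12,0.17,0.17,0.17]}' >/dev/null
python3 -m crank '{"travel":[[0,0,0],[0,0,0]],"turn":[0,0]}' >/dev/null
python3 go.py 556 -131 116 10
E=1
```

```text
shift [-0.106 -0.055  2.125] turn 0.011
t 13.78 tcp [ 557.4 -126.5  201. ] jaw 10.63 tilt [-4.e-04  8.e-04 -1.e+00] F [-1.1  0.4 -0.1] M [ 0.03 -0.01  0.05] gap 60.2 j6 1.02
```

```bash
python3 -m crank '{"travel":[[-0.06,-0.03,0.3],[-0.11,-0.05,0.9],[-0.11,-0.05,1.5],[-0.11,-0.05,1.95],[-0.11,-0.05,2.1]],"turn":[0.01,0.01,0.01,0.01,0.01]}' >/dev/null
python3 -m crank '{"travel":[[0,0,0],[0,0,0],[0,0,0]],"turn":[0,0,0]}' >/dev/null
python3 go.py 556 -131 116 10
E=1
```

```text
shift [ 0.031 -0.034  0.068] turn 0.001
t 14.45 tcp [ 557.5 -132.   118.7] jaw 10.03 tilt [ 2.4e-03 -8.0e-04 -1.0e+00] F [ 0.7 -0.8  0.6] M [0.02 0.01 0.01] gap 60.0 j6 1.02
```

```bash
python3 -m crank '{"travel":[[0.03,-0.03,0.05],[0.03,-0.03,0.05]],"turn":[0,0]}' >/dev/null
python3 go.py 556 -131 116 10
python3 -m crank '{"travel":[[0,0,0],[0,0,0],[0,0,0],[0,0,0],[0,0,0]],"turn":[0,0,0,0,0]}' 15 40 >/dev/null
python3 -m crank '{"travel":[[0,0,0],[0,0,0],[0,0,0]],"turn":[0,0,0]}' >/dev/null
python3 go.py 556 -131 116 10
E=1
```

```text
shift [0.003 0.013 0.001] turn -0.0
t 14.62 tcp [ 555.5 -131.2  116. ] jaw 9.98 tilt [ 1.6e-03 -4.0e-04 -1.0e+00] F [-0.6 -0.2  0.3] M [-0.01  0.02 -0.02] gap 60.4 j6 1.02
shift [ 0.009 -0.029  0.007] turn 0.0
t 15.28 tcp [ 557.2 -131.2  116.3] jaw 10.02 tilt [ 4.6e-03  2.0e-04 -1.0e+00] F [4.6 2.  2.5] M [ 0.48 -0.87  0.23] gap 23.8 j6 1.02
```

```bash
python3 -m crank '{"travel":[[0,0.03,0],[0,0.05,0],[0,0.05,0],[0,0.05,0]],"turn":[0,0,0,0]}' >/dev/null
python3 go.py 556 -131 116 10
python3 -m crank '{"travel":[[0.05,0,0],[0.1,0,0],[0.15,0,0],[0.2,0,0],[0.25,0,0]],"turn":[0,0,0,0,0]}' >/dev/null
python3 -m crank '{"travel":[[0,0,0],[0,0,0]],"turn":[0,0]}' >/dev/null
python3 go.py 556 -131 116 10
E=1
```

```text
shift [ 0.01  -0.03   0.006] turn -0.0
t 15.62 tcp [ 557.3 -131.2  116.2] jaw 9.98 tilt [ 9.e-04 -7.e-04 -1.e+00] F [-0.3  0.8  8.3] M [ 0.19 -0.01  0.25] gap 24.2 j6 1.03
shift [-0.22  -0.029  0.007] turn -0.001
t 16.2 tcp [ 555.6 -122.1  116.2] jaw 9.96 tilt [ 0.0011 -0.0023 -1.    ] F [-1.9 -2.6  6.6] M [-0.3  -0.02  0.33] gap 24.1 j6 1.04
```

```bash
python3 -m crank '{"travel":[[0.1,0,-0.02],[0.3,0,-0.04],[0.5,0,-0.04],[0.7,0,-0.04],[0.9,0,-0.04]],"turn":[0,0,0,0,0]}' >/dev/null
python3 -m crank '{"travel":[[0.2,0,0],[0.35,0,0],[0.45,0,0],[0.5,0,0],[0.5,0,0]],"turn":[0,0,0,0,0]}' >/dev/null
python3 go.py 545.2 -62.3 116 10
python3 - <<'E'
from h import *
S=cam("side"); T=cam("top")
cv2.imwrite("pics/_S1.png",S["image"][...,::-1]);cv2.imwrite("pics/_T1.png",T["image"][...,::-1])
for n,c,bx in (("S",S,(225,110,345,245)),("T",T,(215,140,375,225))):
    for k,lo,hi in (("red",(0,120,70),(6,255,255)),("red2",(174,120,70),(180,255,255)),("yel",(18,90,90),(35,255,255)),("org",(7,150,90),(15,255,255))):
        try: print(n,k,blob(mask(c,lo,hi,bx)))
        except Exception: print(n,k,"none")
g=np.radians(100);u=np.array([np.cos(g),np.sin(g),0]);v=np.array([-np.sin(g),np.cos(g),0]);o=np.array([.5633,-.1628,0])
K=[]
for c,z in((S,.085),(T,.085)):
    xs=np.arange(.05,.1,.000125);ys=np.arange(.03,.1,.000125)[::-1]
    mp=np.array([[proj(c,o+x*u+y*v+[0,0,z]) for x in xs] for y in ys],np.float32)
    r=cv2.remap(c["image"],mp[...,0],mp[...,1],cv2.INTER_CUBIC)
    for t in range(0,50,5): cv2.line(r,(t*8,0),(t*8,10),(255,255,255),1)
    K.append(r)
cv2.imwrite("pics/idx.png",np.hstack(K)[...,::-1])
E
```

```text
shift [0.068 0.011 0.008] turn 0.0
t 17.03 tcp [545.2 -65.1 116.3] jaw 10.02 tilt [-8.e-04  7.e-04 -1.e+00] F [ 1.6 -2.  -7.1] M [-0.38 -0.96  0.21] gap 23.7 j6 1.13
S red ([289, 188, 11, 9, 25], array([294.44, 192.12]), ((294.9000244140625, 190.70001220703125), (9.391485214233398, 7.602630615234375), 26.56505012512207))
S red2 ([297, 192, 2, 3, 5], array([297.6, 193.2]), ((297.5, 193.0), (2.0, 1.0), 90.0))
S yel ([280, 183, 17, 8, 37], array([287.97, 186.76]), ((287.9123840332031, 186.74087524414062), (17.428895950317383, 1.9650224447250366), 19.983104705810547))
S org ([263, 192, 4, 2, 5], array([264.4, 192.6]), ((264.4000549316406, 192.7000274658203), (3.130495071411133, 0.8944271206855774), 26.56505012512207))
T red none
T red2 none
T yel none
T org none
```

View pics/idx.png

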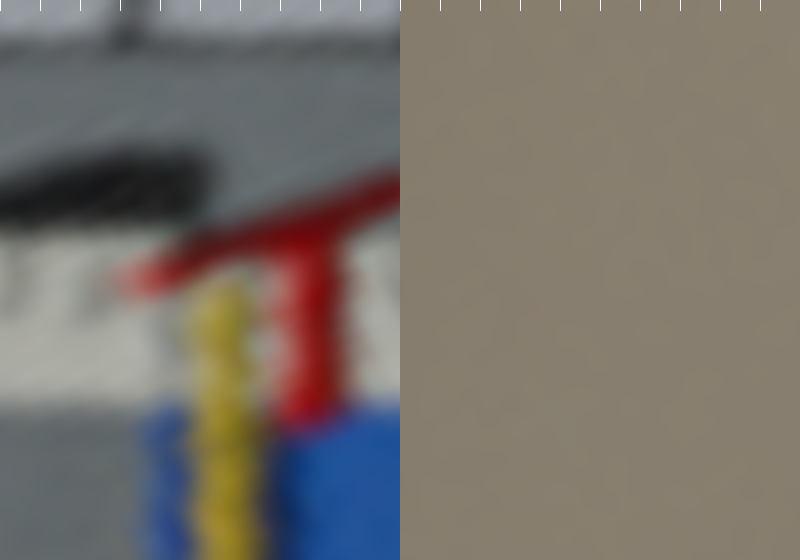

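The picture shows the yellow pointer about 2–3 mm short of the red rider once parallax is allowed for. The top view is blocked by the arm. I'll refine the target by sub-pixel profiles from the unobstructed first top picture and the side picture.

Run:
```python
from h import *
g=np.radians(100);o=np.array([.5633,-.1628,0])
C={"top":cam("top"),"side":cam("side")}
def prof(img,c,z,y0,y1,col,x0,x1,gd=100):
    g=np.radians(gd);u=np.array([np.cos(g),np.sin(g),0]);v=np.array([-np.sin(g),np.cos(g),0])
    xs=np.arange(x0,x1,.00025);ys=np.arange(y0,y1,.0005)
    mp=np.array([[proj(c,o+x*u+y*v+[0,0,z]) for x in xs] for y in ys],np.float32)
    r=cv2.remap(img,mp[...,0],mp[...,1],cv2.INTER_LINEAR).astype(float).mean(0) # BGR
    w=(r[:,2]-r[:,1]) if col=="r" else (r[:,1]+r[:,2])/2-r[:,0]
    w=w-np.percentile(w,25);w[w<.3*w.max()]=0;i=np.flatnonzero(w>.5*w.max())
    return (xs@w/w.sum()*1e3).round(2),(xs[i[0]]*1e3).round(1),(xs[i[-1]]*1e3).round(1)
t0=cv2.imread("pics/top0.png");s0=cv2.imread("pics/side0.png");s1=cv2.imread("pics/_S1.png")
for y0,y1 in((.050,.060),(.035,.048)): print("T0 ptr",y0,prof(t0,C["top"],.085,y0,y1,"y",-.005,.03))
for z in(.085,.077): print("T0 idx",z,prof(t0,C["top"],z,.048,.064,"r",.06,.1))
print("T0 idx inner/outer (heading)",prof(t0,C["top"],.077,.046,.053,"r",.06,.1),prof(t0,C["top"],.077,.058,.066,"r",.06,.1))
for n,i in(("S0",s0),("S1",s1)):
    x0=-.005 if n=="S0" else .06
    print(n,"ptr",prof(i,C["side"],.085,.045,.056,"y",x0,x0+.04 if n=="S0" else .084))
    for z in(.085,.079,.075): print(n,"idx",z,prof(i,C["side"],z,.048,.058,"r",.07,.1))
```

```text
T0 ptr 0.05 (np.float64(10.29), np.float64(7.0), np.float64(13.5))
T0 ptr 0.035 (np.float64(10.53), np.float64(7.0), np.float64(14.3))
T0 idx 0.085 (np.float64(82.0), np.float64(78.8), np.float64(85.3))
T0 idx 0.077 (np.float64(81.15), np.float64(77.8), np.float64(84.5))
T0 idx inner/outer (heading) (np.float64(81.17), np.float64(78.0), np.float64(84.5)) (np.float64(81.05), np.float64(77.8), np.float64(84.5))
S0 ptr (np.float64(10.52), np.float64(6.8), np.float64(14.3))
S0 idx 0.085 (np.float64(88.62), np.float64(84.8), np.float64(92.3))
S0 idx 0.079 (np.float64(83.99), np.float64(80.3), np.float64(87.8))
S0 idx 0.075 (np.float64(80.77), np.float64(77.0), np.float64(84.5))
S1 ptr (np.float64(78.66), np.float64(74.8), np.float64(82.0))
S1 idx 0.085 (np.float64(88.51), np.float64(84.8), np.float64(92.3))
S1 idx 0.079 (np.float64(83.82), np.float64(80.0), np.float64(87.5))
S1 idx 0.075 (np.float64(80.66), np.float64(76.8), np.float64(84.5))
```

```bash
python3 -m crank '{"travel":[[0.03,0,0.01],[0.05,0,0.02],[0.07,0,0.02],[0.07,0,0.02],[0.07,0,0.02]],"turn":[0,0,0,0,0]}' >/dev/null
python3 -m crank '{"travel":[[0,0,0],[0,0,0],[0,0,0]],"turn":[0,0,0]}' >/dev/null
python3 go.py 545.2 -62.3 116 10
cat > chk.py <<'E'
from h import *
o=np.array([.5633,-.1628,0]);g=np.radians(100);u=np.array([np.cos(g),np.sin(g),0]);v=np.array([-np.sin(g),np.cos(g),0])
def line(img,c,z,y0,y1,x0,x1):
    xs=np.arange(x0,x1,.00025);ys=np.arange(y0,y1,.0005)
    mp=np.array([[proj(c,o+x*u+y*v+[0,0,z]) for x in xs] for y in ys],np.float32)
    return xs*1e3,cv2.remap(img,mp[...,0],mp[...,1],cv2.INTER_LINEAR).astype(float).mean(0)
def cen(xs,w):
    w=w-np.percentile(w,25);w[w<.3*w.max()]=0;return xs@w/w.sum()
if __name__=="__main__":
    P,I,D=[],[],[]
    g0=np.array([557.25,-131.2])
    for _ in range(6):
        c=cam("side");im=c["image"]
        xs,r=line(im,c,.085,.045,.056,.065,.085);P.append(cen(xs,(r[:,0]+r[:,1])/2-r[:,2]-0*r[:,0]))
        xs,r=line(im,c,.0755,.048,.058,.07,.1);I.append(cen(xs,r[:,0]-r[:,1]))
        D.append((get_state()["tcp_pos"][:2]*1e3-g0)@u[:2])
    print("ptr",np.round(P,2),"idx",np.round(I,2),"tcp disp",np.round(D,2))
    from scipy.signal import find_peaks
    for n in("top","side"):
        c=cam(n);im=cv2.imread(f"pics/{n}0.png")[...,::-1]
        for y in((.058,.066),(.052,.058)):
            xs,r=line(im,c,.073,*y,.0,.14);d=-r.mean(1);d=d-cv2.GaussianBlur(d[None],(0,0),25)[0]
            k,_=find_peaks(d,prominence=3);print(n,y,xs[k].round(1),d[k].round(0))
E
python3 chk.py
```

```text
shift [0.023 0.011 0.006] turn -0.001
t 17.9 tcp [544.9 -63.3 116.2] jaw 9.96 tilt [-2.e-04 -3.e-04 -1.e+00] F [-4.1 -3.7  2.6] M [-0.63  0.15  0.27] gap 24.2 j6 1.14
ptr [80.55 80.55 80.55 80.56 80.55 80.56] idx [80.57 80.56 80.56 80.56 80.56 80.56] tcp disp [69.06 69.04 69.03 69.04 69.07 69.04]
top (0.058, 0.066) [  9.5  21.2  31.   39.8  50.   60.   70.   81.8  90.5 100.5 110.8 120.5
 130.5] [ 9.  3.  1.  4.  4.  3.  0. 21. -1.  3.  5.  5.  3.]
top (0.052, 0.058) [ 10.   30.8  40.5  60.8  81.2 100.  111.  121.5] [15.  2.  3.  9. 26.  0.  9.  1.]
side (0.058, 0.066) [ 12.2  21.8  31.8  41.8  52.8  62.5  81.   92.2 101.8 111.5 122.  131.2] [ 1.  8.  7. 10. -2. 20. 38. -1.  6.  8. 11.  9.]
side (0.052, 0.058) [ 12.2  30.8  40.8  51.5  61.2  80.5 100.8 111.8 121.2 131.2] [ 6.  4.  3.  3. 12. 47.  3. 12.  1.  6.]
```

Run:
```python
from chk import *
c=cam("side");now=c["image"];cv2.imwrite("pics/_S2.png",now[...,::-1])
s0,s1=[cv2.imread(f"pics/{n}.png")[...,::-1] for n in("side0","_S1")]
for y in((.045,.050),(.050,.056),(.056,.061),(.035,.045)):
    R=[]
    for im,x0 in((s0,-.005),(s1,.06),(now,.06)):
        xs,r=line(im,c,.085,*y,x0,x0+.035); w=np.clip(r[:,1]-r[:,2]-15,0,None); i=np.flatnonzero(w>.5*w.max())
        R.append((round(xs@w/w.sum(),2),xs[i[0]].round(1),xs[i[-1]].round(1),w.max().round()))
    print(y,R,"d1",round(R[1][0]-R[0][0],2),"d2",round(R[2][0]-R[0][0],2))
print((get_state()["tcp_pos"]*1e3).round(1))
# home reference of TCP & index in side by same clip measure
for im in(s0,now):
    xs,r=line(im,c,.0755,.048,.058,.065,.1); w=np.clip(r[:,0]-r[:,1]-40,0,None); i=np.flatnonzero(w>.5*w.max()); print("idx",xs@w/w.sum(),xs[i[0]],xs[i[-1]])
t0=cv2.imread("pics/top0.png")[...,::-1];T=cam("top")
for y in((.045,.052),(.052,.060)):
    xs,r=line(t0,T,.085,*y,-.005,.03);w=np.clip(r[:,1]-r[:,2]-12,0,None);a=xs@w/w.sum()
    xs,r=line(t0,T,.0757,*y,.065,.1);w=np.clip(r[:,0]-r[:,1]-15,0,None);b=xs@w/w.sum();print("T",y,a,b,b-a)
```

```text
(0.045, 0.05) [(np.float64(10.32), np.float64(7.0), np.float64(13.5), np.float64(57.0)), (np.float64(78.25), np.float64(75.3), np.float64(81.0), np.float64(61.0)), (np.float64(80.29), np.float64(77.3), np.float64(83.5), np.float64(64.0))] d1 67.93 d2 69.97
(0.05, 0.056) [(np.float64(10.63), np.float64(7.5), np.float64(13.5), np.float64(52.0)), (np.float64(78.1), np.float64(75.0), np.float64(81.0), np.float64(55.0)), (np.float64(80.3), np.float64(77.0), np.float64(83.3), np.float64(61.0))] d1 67.47 d2 69.67
(0.056, 0.061) [(np.float64(10.39), np.float64(7.5), np.float64(13.3), np.float64(51.0)), (np.float64(77.51), np.float64(74.8), np.float64(80.5), np.float64(60.0)), (np.float64(80.51), np.float64(77.3), np.float64(83.5), np.float64(56.0))] d1 67.12 d2 70.12
(0.035, 0.045) [(np.float64(10.37), np.float64(7.0), np.float64(13.8), np.float64(59.0)), (np.float64(78.23), np.float64(75.8), np.float64(80.8), np.float64(65.0)), (np.float64(79.9), np.float64(77.3), np.float64(82.5), np.float64(66.0))] d1 67.86 d2 69.53
[544.9 -63.3 116.3]
idx 81.19230140950249 78.75000000000001 83.75000000000001
idx 80.61517869755616 77.75000000000001 83.50000000000001
T (0.045, 0.052) 10.45165611300537 81.07562212654166 70.62396601353629
T (0.052, 0.06) 10.30102686211773 81.03512534200992 70.7340984798922
```

```bash
python3 -m crank '{"travel":[[0.01,0,0],[0.02,0,0],[0.027,0,0],[0.027,0,0],[0.027,0,0]],"turn":[0,0,0,0,0]}' >/dev/null
python3 -m crank '{"travel":[[0,0,0],[0,0,0],[0,0,0],[0,0,0],[0,0,0]],"turn":[0,0,0,0,0]}' >/dev/null
python3 go.py 545.2 -62.3 116 10
python3 - <<'E'
from chk import *
c=cam("side");now=c["image"];s0=cv2.imread("pics/side0.png")[...,::-1]
D=[]
for y in((.045,.050),(.050,.056),(.056,.061),(.035,.045)):
    R=[]
    for im,x0 in((s0,-.005),(now,.062)):
        xs,r=line(im,c,.085,*y,x0,x0+.035); w=np.clip(r[:,1]-r[:,2]-15,0,None); R.append(xs@w/w.sum())
    D.append(R[1]-R[0])
print("S disp",np.round(D,2),np.mean(D))
print("TCP disp",(get_state()["tcp_pos"][:2]*1e3-[557.25,-131.2])@u[:2])
print("handle",blob(mask(c,(18,120,90),(35,255,255),(140,270,215,350)))[:2])
for n,im in(("0",s0),("now",now)):  # red flag/rider blob, original pixels
    h=cv2.cvtColor(im,cv2.COLOR_RGB2HSV);m=(cv2.inRange(h,(0,130,70),(6,255,255))|cv2.inRange(h,(174,130,70),(180,255,255)));k=np.zeros_like(m);k[180:205,284:305]=m[180:205,284:305];print(n,blob(k)[:2])
d=np.abs(now.astype(int)-s0).max(2)
for n,b in(("puck",(148,262,172,284)),("wrench",(325,138,395,168)),("jar",(122,293,156,330))): print(n,"changed px",int((d[b[1]:b[3],b[0]:b[2]]>40).sum()))
E
```

```text
shift [-0.005  0.011  0.006] turn -0.001
t 19.23 tcp [544.8 -62.2 116.2] jaw 9.96 tilt [-1.e-04 -3.e-04 -1.e+00] F [-3.9 -4.3  2.5] M [-0.66  0.18  0.28] gap 24.3 j6 1.14
S disp [70.94 71.2  71.24 70.44] 70.95577255547792
TCP disp 70.13361704895091
handle ([164, 301, 16, 14, 132], array([171.83, 307.18]))
0 ([289, 188, 10, 11, 33], array([294.85, 192.76]))
now ([289, 188, 11, 11, 33], array([295.18, 192.55]))
puck changed px 0
wrench changed px 804
jar changed px 0
```

```bash
python3 -c "
from workcell import *
print(hand_in()); s=get_state(); print(s['clock'],s['tcp_pos'],s['finger_gap'])"
```

```text
the job is handed in; nothing more can be done
None
the job is handed in; nothing more can be done
```

I finished the job and handed it in after about 19 s of the 64 s allowed. I pushed the cap off into the tray with the pry tool and put the tool back in its stand. I then squeezed the head and drew the arm out to the index, and it was still held there at hand-in.

**What the last checks showed**
- **Extension:** my best estimate of the index position is 70.6 mm (about ±0.5 mm). At the end the gripper's displacement read 70.1 mm and the side camera's pointer displacement 71.0 mm. They disagree by about 0.8 mm, with the target between them.
- **Button:** the finger opening was 24.3 mm, where 25 mm was expected with the button in. The arm slid freely, so I take the button as pressed, but I did not see it directly.
- **Red index:** its blob moved less than 0.4 px.
- **Tool:** it still sits in its stand at the same pixels as just after I put it back.
- **Puck and jar:** their image patches are unchanged.

**Not confirmed**
- **Wrench:** its image patch did change (804 px). The arm was probably in front of it, since no move went near it, but I had no pictures left to confirm that.
- **Final alignment:** the arm blocked the top camera, so I could not check the pointer against the index from above.

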